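# Make up a ginger-tea kit and a roast-carrot kit on divided trays

## Task

Make up the two kits on the walnut trays. Ginger tea, in the tray with three compartments: the ginger root lying along the long compartment, and the half lemon (cut face up) and the short, wide honey jar (upright) in the two square ones, one in each, whichever you like. Roast carrots, in the narrow tray with two compartments: the carrot lying along the long compartment and the garlic bulb upright in the short one; everything rests on its compartment's floor, and the whole lemon, the onion and the tall, slim jar stay where they are.

Things in the scene. Friction and masses are not known exactly. Their poses are not given: they have to be found in the camera images.
- tray_three: Squarish walnut tray with paler floors, 186 mm (x) by 168 mm (y), rim and dividers 14 mm high and 6 mm thick, compartment floors 6 mm above the worktop. Fixed. Origin: centre of its underside, z up, x along its longer side. Three compartments: two square ones, 84 by 84 mm, centred at (x, y) = (+45, +36) and (-45, +36) mm, and a long one, 174 (x) by 66 (y) mm, centred at (0, -45) mm.
- tray_two: Long narrow walnut tray with paler floors, 268 mm (x) by 82 mm (y), rim and divider 14 mm high and 6 mm thick, compartment floors 6 mm above the worktop. Fixed. Origin: centre of its underside, z up, x along its long side. Two compartments: a long one, 174 (x) by 70 (y) mm, centred at (-41, 0) mm, and a short one, 76 (x) by 70 (y) mm, centred at (+90, 0) mm.
- carrot: Orange carrot, tops trimmed to a short green stub, lying down; 150 mm long, 38 mm thick at the crown, tapering to about 24 mm near the tip; about 32 mm thick at its middle; slightly flat underneath so that it does not roll away. 80 to 145 g. Origin: on its axis at mid-length, 16 mm above what it lies on; x points along it, crown (with the stub) at -x, tip at +x; z up.
- ginger: Piece of ginger root, light brown, lying down: a body 84 mm (x) by 34 mm (y) by 28 mm (z) with rounded edges and two side knobs, one at x = -29 mm reaching to y = +33 mm, one at x = +31 mm reaching to y = -31 mm; the middle, x within 15 mm, is free for a grasp across y. 60 to 105 g. Origin: its centre, 14 mm above what it lies on; x along its length, z up.
- half_lemon: Half a lemon standing cut face up on its trimmed end: 60 mm across, 40 mm high, sides upright from 20 mm height to the top, narrowing below to a foot 36 mm across. 45 to 80 g. Origin: centre of its underside, z up.
- squat_jar: The short, wide honey jar: amber glass, paper label, steel lid, 58 mm across, 48 mm high. 105 to 180 g. Origin: centre of its underside, z up.
- garlic: White garlic bulb standing on its root end: 53 mm across at 16 mm height, still about 50 mm at 26 mm height, narrowing to a thin stalk (11 mm across) whose top is at 57 mm; foot 26 mm across. 45 to 80 g. Origin: centre of its underside, z up.
- tall_jar: The tall, slim jar: the same amber glass, label and steel lid, but 44 mm across, 88 mm high. In neither kit: leave it. Origin: centre of its underside, z up.
- whole_lemon: Whole lemon lying on its side, 87 mm long, 58 mm across. In neither kit: leave it. Origin: its centre, 29 mm above the worktop, x along its length.
- onion: Brown onion standing on its root end, 68 mm across, 69 mm high with its dry tip. In neither kit: leave it. Origin: centre of its underside, z up.
There are look-alikes about, which are no part of the job. What is shaped like the ginger but blue or green is not meant. Of the things that look like the carrot, take the one that is farthest to the robot's right at the start.

How it is judged:
By the outcome, as a careful person would: the job done as asked, in the order asked, and still so for the second after the job is handed in, with the robot touching nothing.
It also fails if it takes over 128 s, if anything falls off the work surface, if the arm or the gripper's body presses on something with over 40 N, if the wrist force passes 120 N, or if a joint passes its speed limit or range.

## Robot

A 6-joint arm with a two-finger parallel gripper is mounted at the origin on the work surface. World frame = base frame: x ahead of the robot, y to its left, z up, the work surface at z = 0. Lengths are in mm, angles in rad, forces in N, time in s.
With the tool pointing down it reaches from about 275 to 1000 mm from the base axis. Payload 8.4 kg.
Tool frame: the origin (TCP) lies at the very end of the fingers, on their centre line; the grasp point (between the pads) lies 19 mm behind it; z points along the fingers, y is the line along which they close (so a half turn about z gives the same grasp; the last joint's range is limited). The gripper opens to 85 mm and grips with 20 to 120 N. Pads are 22 mm wide; open, the fingers measure 114 mm over their backs; the gripper's body (76 mm by 85 mm) begins 54 mm behind the grasp point. The pads swing forward as they close: fully open they stand 13 mm farther back than shut.
Start: joints at [-1.206, 0.353, 1.633, -0, 1.155, -0.002], TCP at [224.143, -583.428, 231.281] pointing down, gripper open.
Joint ranges: [-2.63, 2.63], [-0.92, 2.1], [0.06, 2.66], [-1.3, 4.44], [0, 2.69], [-3.02, 3.02]. Speed limits (rad/s): [2.22, 2.22, 2.79, 3.14, 3.14, 3.14].

## Interface

Orientations are given as [roll, pitch, yaw] about the fixed x, y, z axes, in that order (R = Rz(yaw) Ry(pitch) Rx(roll)).
In Python, from rig import sensors, grab_frame, camera_params, order gives the robot as it stands. The module is installed in compiled form; this text tells all that it offers.
- The arm moves only by the tool move_arm, never from a script. Its argument "motion" is a list of rows, each a list of 7 numbers: the turn, a rotation vector about the tool's x, y, z in normalised numbers (1 is 2 pi rad), then the shift along the tool's x, y, z in fractions of the full range, 1 being 1 m, then the finger opening in m, from 0 to 0.0854. A call has 1 to 8 rows; each row is the pose to reach, as a shift and turn from the pose commanded when the call began, along the tool's axes at that moment; what a row does not reach only later rows make up. A row lasts 1/8 s, in which the tool goes at most 62.5 mm and 10.7 degrees, less where a joint would pass 70% of its speed; a pose out of reach is approached as far as the arm can. Shift and turn numbers lie between -1 and 1, and a call with a number outside is refused. A call with a gripper value outside its range is refused whole. The fingers move at their own pace and stop on an object; "grip_force" is the grip in N (left out, the last holds). Time passes only in rows, so rows that repeat a pose let the fingers close. It gives the time, the measured TCP pose, the force, the opening and the grip force at its end, in the units of the state.
- sensors.sense(): the state, without advancing time (a new reading comes with each control period).
- grab_frame(name): name is "scene" or "top" or "wrist"; returns (picture, depth): 420x560x3 uint8, red, green, blue; 420x560 float32, mm along the optical axis (not along the pixel's ray), 0 where there is no reading.
- camera_params(name): a dict with "camera_matrix" (3x3 intrinsics, pixels), "world_from_camera" (4x4, takes a point from camera to world coordinates). Camera axes: x right, y down, z forward; pixel columns grow to the right and rows downward; lengths in mm; the calibration is good to about 2 mm. The wrist camera is an equidistant fisheye: a pixel r from the principal point sees the ray r / f radians off the axis. A picture is of the moment at which its call begins: read the wrist's pose just before it. camera_params takes no time and is no camera call; for the wrist camera it gives the pose at the moment of the call.
- order.sign_off(): hands the job in; it is judged then, once.
The state is a dict: "clock": time; "qpos": joint angles; "qvel": joint speeds; "joint_efforts": joint torques, N m; "eef_pos": TCP position; "tcp_rot": TCP orientation; "contact_force": force on the tool from outside, world axes, zero at the start; "wrist_torque": the same for the moment, N m; "opening": opening from 0.0 (shut) to 1.0 (fully open); "grasp_force": force on a finger pad.
Only numpy, scipy, OpenCV 4.12 (cv2) and the standard library are available. Lean on these libraries where they do the work, as an engineer would, in place of code of your own. Each camera call takes 0.05 s, during which the arm holds its last target. There are 200 camera calls.

## Working session

There is one attempt and no reset: what is moved stays moved. The work goes in short steps, Python scripts to look and compute and a tool call to move; the robot and the scene stay as the last step left them, time stands still between calls to the robot, and variables do not carry over. Pictures are saved under pics/ and viewed, at most 14 in all, crops included, and the job is handed in when it is done.

Besides the shell and the picture viewer there is one more tool, called after "Emit:" by a JSON object that holds its "op" and its "data". move_arm: Moves the arm, as the interface text tells. Its arguments: {"type":"object","properties":{"motion":{"type":"array","items":{"type":"array","items":{"type":"number"}}},"grip_force":{"type":"number"}},"required":["motion"]}

```bash
mkdir -p pics; cat > h.py <<'E'
import numpy as np, cv2, os
from rig import sensors, grab_frame, camera_params, order
def get(n):
    p=camera_params(n); im,d=grab_frame(n)
    np.savez(''+n+'.npz',im=im,d=d,K=p['camera_matrix'],T=p['world_from_camera']); return im,d,p
def load(n):
    return np.load(''+n+'.npz')
def cloud(n):
    z=load(n); K,T,d=z['K'],z['T'],z['d']
    v,u=np.indices(d.shape); P=np.stack([(u-K[0,2])/K[0,0]*d,(v-K[1,2])/K[1,1]*d,d],-1)
    return z['im'],P@T[:3,:3].T+T[:3,3],d
def save(n,im): cv2.imwrite('pics/'+n,cv2.cvtColor(im,cv2.COLOR_RGB2BGR))
E
python3 - <<'E'
from h import *
for n in('scene','top'):
    im,d,p=get(n); save(n+'0.png',im); print(n,np.round(p['camera_matrix'],1).tolist(),np.round(p['world_from_camera'],3).tolist())
s=sensors.sense();print(s)
E
```

```text
scene [[493.0, 0.0, 282.0], [0.0, 493.0, 205.2], [0.0, 0.0, 1.0]] [[0.73, 0.456, -0.51, 1177.841], [0.684, -0.503, 0.528, -724.748], [-0.016, -0.734, -0.679, 1023.925], [0.0, 0.0, 0.0, 1.0]]
top [[504.3, 0.0, 279.6], [0.0, 504.3, 219.8], [0.0, 0.0, 1.0]] [[0.015, -0.998, 0.056, 337.977], [-1.0, -0.016, -0.005, 51.222], [0.006, -0.056, -0.998, 1703.123], [0.0, 0.0, 0.0, 1.0]]
{'clock': 0.1, 'qpos': array([-1.20643049e+00,  3.53550832e-01,  1.63403003e+00,  1.20559672e-05,
        1.15521228e+00, -2.41467067e-03]), 'qvel': array([ 1.14636958e-03,  4.17465235e-05, -1.45688816e-03,  1.25595939e-04,
        9.00279761e-04, -1.94577535e-03]), 'joint_efforts': array([ 1.85014447e-03, -6.06356335e+01, -3.42819428e+01,  2.21343416e-04,
        3.99861136e-03, -7.51107507e-06]), 'eef_pos': array([ 223.9805643 , -583.04605852,  230.66700716]), 'tcp_rot': array([-3.14039220e+00, -1.39226604e-05,  3.66775622e-01]), 'contact_force': array([-0.65470391, -0.55362572, -0.0224853 ]), 'wrist_torque': array([-0.00438183, -0.01505525, -0.02087361]), 'grasp_force': 0.0, 'opening': 0.9984704385314999}
```

View pics/top0.png

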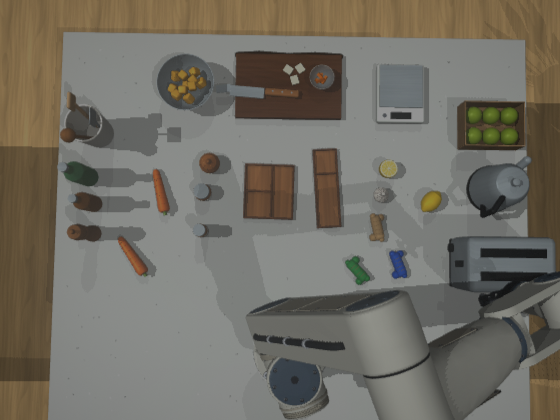

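View pics/scene0.png

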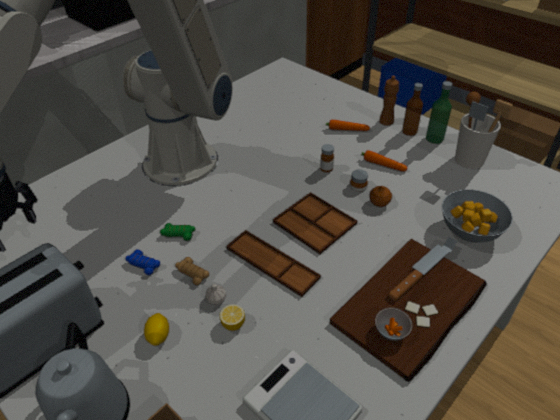

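The top view shows:
- **Carrots:** (161,190) and (132,255). Image right is −y, the robot's right, so (161,190) is the candidate.
- **Jars:** (201,191) and (199,230). The scene view shows the one at (359,180) is short and the one at (327,158) tall, so the squat jar is top (201,191).
- **Ginger shapes:** brown at (377,227), which is the one meant, plus green at (357,270) and blue at (398,263).
- **Other kit items:** half lemon at (388,169) and garlic at (381,195).
- **Trays:** three-compartment at (270,191) and two-compartment at (327,188).

```bash
cat > m.py <<'E'
from h import *
im,P,d=cloud('top'); ims,Ps,ds=cloud('scene')
pts={'ginger':(377,227),'half':(388,169),'squat':(201,191),'tall':(199,230),'carrot':(161,190),'carrot2':(132,255),'garlic':(381,195)}
print('table z',np.round([np.median(P[300:310,150:200,2]),np.median(P[130:150,290:310,2])],1), 'scene', np.round(np.median(Ps[215:225,215:225,2]),1))
def clus(Q,msk,c,r,zmin):
    m=(np.hypot(Q[...,0]-c[0],Q[...,1]-c[1])<r)&(Q[...,2]>zmin)&(Q[...,2]<120)&msk
    return Q[m]
for k,(u,v) in pts.items():
    c=P[v,u]; r=95 if 'carrot' in k else 55 if k=='ginger' else 38
    for nm,Q,dd in(('top',P,d),('scene',Ps,ds)):
        X=clus(Q,dd>0,c,r,10)
        if len(X)<10: print(k,nm,'none');continue
        xy=X[:,:2].astype(np.float32); rect=cv2.minAreaRect(xy)
        w=cv2.PCACompute(xy,mean=None)[1][0]
        print(k,nm,len(X),'rect c',np.round(rect[0],0),'size',np.round(rect[1],0),'pca yaw',round(float(np.arctan2(w[1],w[0])),3),'zmax',round(float(np.percentile(X[:,2],98)),1))
# trays: walnut mask in both views
for nm,I,Q,cs in(('top',im,P,((270,191),(327,188))),('scene',ims,Ps,((315,221),(272,262)))):
    hsv=cv2.cvtColor(I,cv2.COLOR_RGB2HSV); m=((hsv[...,1]>70)&((hsv[...,0]<20)|(hsv[...,0]>170))).astype(np.uint8)
    m=cv2.morphologyEx(m,cv2.MORPH_CLOSE,np.ones((3,3),np.uint8))
    n,l,st,ce=cv2.connectedComponentsWithStats(m)
    z=load(nm);K,T=z['K'],z['T']
    for c in cs:
        c_=l[c[1]-3:c[1]+4,c[0]-3:c[0]+4]; c_=np.bincount(c_[c_>0]).argmax()
        v,u=np.nonzero(l==c_)
        ray=np.stack([(u-K[0,2])/K[0,0],(v-K[1,2])/K[1,1],np.ones(len(u))],-1)@T[:3,:3].T
        s=(14-T[2,3])/ray[:,2]; X=T[:3,3]+ray*s[:,None]
        rc=cv2.minAreaRect(X[:,:2].astype(np.float32)); print('tray',nm,st[c_],np.round(rc[0],1),np.round(rc[1],1),round(rc[2],2),'corners',np.round(cv2.boxPoints(rc)).tolist())
a=cv2.resize(im[140:280,110:250],(390,390),interpolation=cv2.INTER_CUBIC); b=cv2.resize(im[140:280,330:470],(390,390),interpolation=cv2.INTER_CUBIC)
save('crop1.png',np.hstack([a,b]))
E
python3 m.py
```

```text
table z [ 0.5 -0.2] scene -1.3
ginger top 334 rect c [ 413. -286.] size [55. 93.] pca yaw 0.057 zmax 33.5
ginger scene 465 rect c [ 416. -285.] size [96. 49.] pca yaw 0.088 zmax 30.3
half top 269 rect c [ 610. -316.] size [60. 60.] pca yaw 2.115 zmax 48.7
half scene 535 rect c [ 612. -319.] size [59. 59.] pca yaw -0.611 zmax 43.8
squat top 251 rect c [522. 303.] size [54. 57.] pca yaw 1.781 zmax 53.8
squat scene 298 rect c [527. 297.] size [55. 55.] pca yaw 0.587 zmax 49.9
tall top 177 rect c [391. 306.] size [42. 63.] pca yaw 1.924 zmax 95.0
tall scene 325 rect c [397. 298.] size [44. 46.] pca yaw 0.738 zmax 89.0
carrot top 431 rect c [523. 429.] size [107. 168.] pca yaw 0.245 zmax 41.7
carrot scene 382 rect c [523. 438.] size [161.  39.] pca yaw 0.286 zmax 37.3
carrot2 top 448 rect c [306. 529.] size [140. 142.] pca yaw 0.654 zmax 42.7
carrot2 scene 318 rect c [309. 524.] size [160.  37.] pca yaw 0.682 zmax 37.6
garlic top 189 rect c [ 522. -288.] size [49. 64.] pca yaw 2.115 zmax 57.1
garlic scene 326 rect c [ 527. -299.] size [51. 45.] pca yaw 1.039 zmax 55.9
tray top [ 244  164   50   55 2607] [528.6  81.6] [165.1 182. ] 88.95 corners [[436.0, 1.0], [618.0, -3.0], [621.0, 162.0], [439.0, 166.0]]
tray top [ 313  149   28   79 1831] [ 543.3 -114. ] [262.6  79.7] 3.94 corners [[410.0, -83.0], [415.0, -163.0], [677.0, -145.0], [672.0, -65.0]]
tray scene [ 273  193   84   61 2675] [534.7  75.2] [172.9 189.2] 88.87 corners [[438.0, -9.0], [628.0, -13.0], [631.0, 160.0], [442.0, 164.0]]
tray scene [ 227  231   93   66 2407] [ 548.9 -118.4] [269.6  85.6] 3.93 corners [[412.0, -85.0], [417.0, -170.0], [686.0, -152.0], [680.0, -66.0]]
```

View pics/crop1.png

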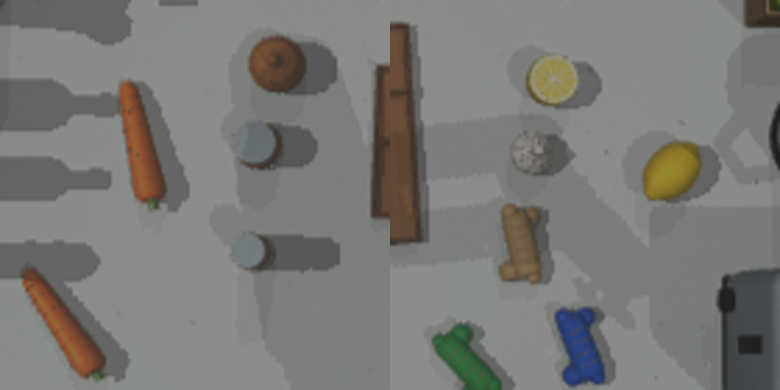

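The crop confirms the candidates: brown ginger, squat jar (wide lid at crop (257,143)), and the carrot nearer the robot's right at crop (143,145). I'll move above the ginger and look again from there.

Units first: turns go in shares of 2 pi rad. So 0.3 rad / 6.2832 = 0.0477.

Emit:
{"op": "move_arm", "data": {"motion": [[0,0,0,0,0,-0.06,0.085],[0,0,0.0477,0.284,-0.21,-0.07,0.085],[0,0,0.0477,0.284,-0.21,-0.07,0.085],[0,0,0.0477,0.284,-0.21,-0.07,0.085],[0,0,0.0477,0.284,-0.21,-0.07,0.085],[0,0,0.0477,0.284,-0.21,-0.07,0.085],[0,0,0.0477,0.284,-0.21,-0.07,0.085],[0,0,0.0477,0.284,-0.21,-0.07,0.085]]}}

```text
clock: 1.1
eef_pos: [415.0, -283.3, 301.2]
tcp_rot: [-3.141, -0.0, 0.07]
contact_force: [0.4, -1.0, -0.8]
opening: 0.993
grasp_force: 0.0
```

```bash
python3 - <<'E'
from h import *
im,d,p=get('wrist'); save('w1.png',im); print(np.round(p['camera_matrix'],1).tolist(),np.round(p['world_from_camera'],3).tolist())
s=sensors.sense();print(s['clock'],s['eef_pos'],s['tcp_rot'])
E
```

```text
[[325.2, 0.0, 283.5], [0.0, 325.2, 206.9], [0.0, 0.0, 1.0]] [[0.07, -0.952, -0.299, 491.709], [-0.998, -0.067, -0.02, -276.746], [-0.001, 0.3, -0.954, 443.396], [0.0, 0.0, 0.0, 1.0]]
1.15 [ 414.25241322 -284.62730403  301.12026608] [-3.14157468e+00  4.60419006e-04  6.95351000e-02]
```

View pics/w1.png

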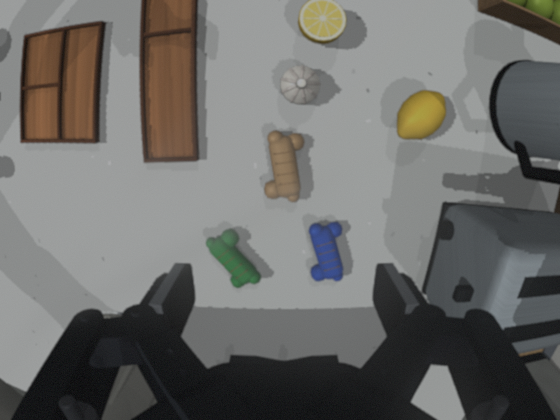

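The wrist view shows tray_three at (62,83), squares on the left (+y) and the long compartment on the right (−y), so its yaw is about 0. Tray_two at (170,80) has its short compartment at the top (+x). Ginger is at (283,165), garlic (300,83), half lemon (322,20). Now I'll measure them all from this picture.

```bash
cat >> h.py <<'E'
def rays(n,uv):
    z=load(n);K,T=z['K'].astype(float),z['T']; uv=np.asarray(uv,float).reshape(-1,1,2)
    q=(cv2.fisheye.undistortPoints(uv,K,np.zeros(4)) if n=='wrist' else cv2.undistortPoints(uv,K,None)).reshape(-1,2)
    return T[:3,3],np.c_[q,np.ones(len(q))]@T[:3,:3].T
def onplane(n,uv,h):
    o,r=rays(n,uv); return (o+r*((h-o[2])/r[:,2])[:,None])[:,:2].astype(np.float32)
def blob(n,seed,f,close=3):
    hsv=cv2.cvtColor(load(n)['im'],cv2.COLOR_RGB2HSV).astype(int); m=f(hsv[...,0],hsv[...,1],hsv[...,2]).astype(np.uint8)
    m=cv2.morphologyEx(m,cv2.MORPH_CLOSE,np.ones((close,close),np.uint8))
    l=cv2.connectedComponents(m)[1]; w=l[seed[1]-4:seed[1]+5,seed[0]-4:seed[0]+5]; k=np.bincount(w[w>0]).argmax()
    v,u=np.nonzero(l==k); return np.c_[u,v]
def show(name,n,uv,h):
    X=onplane(n,uv,h); r=cv2.minAreaRect(X); w=cv2.PCACompute(X,mean=None)[1][0]; c,rad=cv2.minEnclosingCircle(X)
    print(name,len(uv),'bbox',uv.min(0),uv.max(0),'rect',np.round(r[0],1),np.round(r[1],1),round(r[2],1),'mean',X.mean(0).round(1),'pca',round(float(np.arctan(w[1]/w[0])),3),'circ',np.round(c,1),round(rad,1))
E
python3 - <<'E'
from h import *
br=lambda h,s,v:(s>70)&((h<22)|(h>170))&(v>25)
im=load('wrist')['im']; hs=cv2.cvtColor(im,cv2.COLOR_RGB2HSV)
for u,v in((283,165),(300,83),(322,20),(250,165),(170,80)): print((u,v),hs[v,u])
show('t3','wrist',blob('wrist',(62,100),br),14)
show('t2','wrist',blob('wrist',(170,100),br),14)
show('ginger','wrist',blob('wrist',(283,165),lambda h,s,v:(s>60)&(h<25)&(v>50)),14)
show('lemon','wrist',blob('wrist',(322,20),lambda h,s,v:(s>50)&(h>15)&(h<40)&(v>80)),40)
for z0 in(16,40): show('garlic','wrist',blob('wrist',(300,83),lambda h,s,v:(v>142)),z0)
E
```

```text
(283, 165) [ 17  88 142]
(300, 83) [ 30   1 171]
(322, 20) [ 28  26 170]
(250, 165) [ 90   3 158]
(170, 80) [ 13 119 111]
t3 8776 bbox [21 22] [103 141] rect [530.7  77.9] [168.8 180.7] 88.9 mean [530.5  71.5] pca -0.099 circ [529.3  78.7] 121.8
t2 8521 bbox [140   0] [196 159] rect [ 530.8 -115.7] [233.2  80.5] 3.7 mean [ 528.2 -116.8] pca 0.082 circ [ 530.8 -114.3] 122.9
ginger 1776 bbox [265 131] [302 200] rect [ 414. -281.] [45.6 92.5] 89.3 mean [ 415.4 -281.6] pca 0.039 circ [ 414.1 -282.9] 49.1
lemon 1354 bbox [298   0] [343  43] rect [ 605.8 -313.6] [57.7 55.2] 6.6 mean [ 607.1 -314. ] pca -0.389 circ [ 607.3 -313.1] 30.9
garlic 80576 bbox [0 0] [515 313] rect [ 403.8 -204.9] [472.5 894.7] 8.6 mean [ 420.1 -218.8] pca -1.119 circ [ 497.  -192.5] 456.7
garlic 80576 bbox [0 0] [515 313] rect [ 408.7 -208.9] [446.  844.4] 8.6 mean [ 424.1 -222. ] pca -1.119 circ [ 496.7 -197.2] 431.0
```

```bash
python3 - <<'E'
from h import *
uv=blob('wrist',(283,165),lambda h,s,v:(s>60)&(h<25)&(v>50)); X=onplane('wrist',uv,16)
c=cv2.minAreaRect(X)[0]; c=np.array(c); a=0.1
for it in range(4):
    R=np.array([[np.cos(a),-np.sin(a)],[np.sin(a),np.cos(a)]]); Y=(X-c)@R
    b=[(x,(Y[k,1].max()+Y[k,1].min())/2,np.ptp(Y[k,1])) for x in np.arange(-13,14,2) if (k:=abs(Y[:,0]-x)<1.5).sum()>3]
    b=np.array(b); p=np.polyfit(b[:,0],b[:,1],1); a+=np.arctan(p[0]); c=c+R@[ (Y[:,0].max()+Y[:,0].min())/2,p[1]]
    print(round(a,3),c.round(1),b[:,2].round(0))
E
```

```text
0.228 [ 414.4 -282.4] [31. 30. 30. 31. 31. 31. 31. 31. 31. 31. 29. 30. 31. 30.]
0.219 [ 414.3 -282.4] [30. 30. 30. 30. 31. 31. 30. 30. 31. 30. 30. 30. 31. 31.]
0.225 [ 414.4 -282.4] [31. 30. 30. 30. 31. 31. 30. 30. 31. 30. 30. 30. 31. 31.]
0.219 [ 414.3 -282.4] [30. 30. 30. 30. 31. 31. 30. 30. 31. 30. 30. 30. 31. 31.]
```

Scaled: -0.15 rad / 6.2832 = -0.0239.

Emit:
{"op": "move_arm", "data": {"motion": [[0,0,-0.0239,0,-0.001,0.06,0.085],[0,0,-0.0239,0,-0.001,0.12,0.085],[0,0,-0.0239,0,-0.001,0.18,0.085],[0,0,-0.0239,0,-0.001,0.24,0.085],[0,0,-0.0239,0,-0.001,0.27,0.085],[0,0,-0.0239,0,-0.001,0.285,0.085],[0,0,-0.0239,0,-0.001,0.291,0.085],[0,0,-0.0239,0,-0.001,0.291,0.085]]}}

```text
clock: 2.15
eef_pos: [414.2, -285.2, 10.9]
tcp_rot: [3.141, -0.001, 0.216]
contact_force: [-0.4, 0.3, -0.2]
opening: 0.997
grasp_force: 0.0
```

Emit:
{"op": "move_arm", "data": {"motion": [[0,0,0,0,0,0,0.02],[0,0,0,0,0,0,0.02],[0,0,0,0,0,0,0.02],[0,0,0,0,0,0,0.02],[0,0,0,0,0,0,0.02],[0,0,0,0,0,0,0.02]], "grip_force": 40}}

```text
clock: 2.9
eef_pos: [414.2, -284.7, 11.0]
tcp_rot: [3.141, -0.001, 0.217]
contact_force: [-0.2, 1.2, 7.6]
opening: 0.391
grasp_force: 39.9
```

Scaled: 0.087 rad / 6.2832 = 0.0138.

Emit:
{"op": "move_arm", "data": {"motion": [[0,0,0,0,0,-0.06,0.02],[0,0,0,0,0,-0.12,0.02],[0,0,0.0138,0.182,-0.286,-0.189,0.02],[0,0,0.0138,0.182,-0.286,-0.189,0.02],[0,0,0.0138,0.182,-0.286,-0.189,0.02],[0,0,0.0138,0.182,-0.286,-0.189,0.02],[0,0,0.0138,0.182,-0.286,-0.189,0.02],[0,0,0.0138,0.182,-0.286,-0.189,0.02]]}}

```text
clock: 3.9
eef_pos: [530.9, 36.8, 200.2]
tcp_rot: [-3.141, -0.001, 0.132]
contact_force: [0.1, -0.0, -1.7]
opening: 0.385
grasp_force: 40.7
```

Emit:
{"op": "move_arm", "data": {"motion": [[0,0,0,0,0,0,0.02],[0,0,0,0,0,0,0.02]]}}

```text
clock: 4.15
eef_pos: [529.4, 33.5, 199.0]
tcp_rot: [3.141, 0.001, 0.13]
contact_force: [-0.9, -0.7, -0.8]
opening: 0.386
grasp_force: 40.7
```

```bash
python3 - <<'E'
from h import *
im,d,p=get('wrist'); save('w2.png',im)
s=sensors.sense();print(s['clock'],s['eef_pos'],s['tcp_rot'],s['opening'],s['grasp_force'],p['world_from_camera'][:3,3])
E
```

```text
4.2 [529.35299872  33.13930852 198.91269578] [3.14139816e+00 1.05301514e-03 1.29398452e-01] 0.386368376228876 40.67049980163574 [605.83260184  44.84902417 341.07602808]
```

View pics/w2.png

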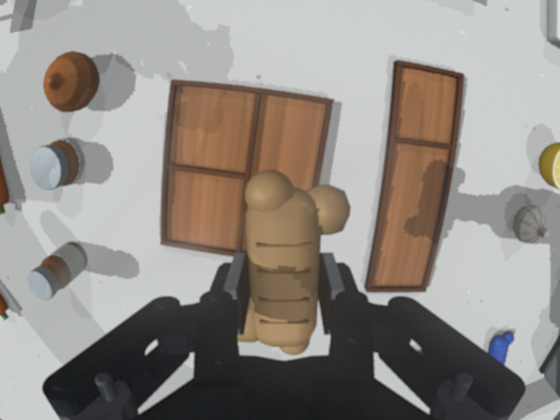

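The ginger is held over tray_three, whose corners are at (174,81), (332,100) and (162,243). All of tray_two is visible, corners at (397,62), (463,74), (427,290) and (366,290).

```bash
python3 - <<'E'
from h import *
br=lambda h,s,v:(s>70)&((h<22)|(h>170))&(v>25)
show('t2','wrist',blob('wrist',(410,200),br),14)
u=blob('wrist',(205,120),br); 
P=onplane('wrist',[(174,81),(332,100),(162,243),(248,169),(172,166),(262,94)],14); print(P.round(1))
# tray edges: left edge u-min per row, top edge v-min per column
L=np.array([(u[u[:,1]==r,0].min(),r) for r in range(95,235)]); Tt=np.array([(c,u[u[:,0]==c,1].min()) for c in range(185,325)])
for n,e in(('left',L),('top',Tt)):
    X=onplane('wrist',e,14); vx,vy,x0,y0=cv2.fitLine(X,cv2.DIST_HUBER,0,.01,.01).ravel(); print(n,round(float(np.arctan2(vy,vx)),3),x0.round(1),y0.round(1))
E
```

```text
t2 14568 bbox [366  61] [462 291] rect [ 545.3 -111. ] [263.9  82.4] 4.0 mean [ 555.2 -108.3] pca 0.067 circ [ 545.5 -110.9] 136.6
[[622.7 159.8]
 [620.3  -2. ]
 [442.  164.9]
 [539.2  72.8]
 [533.3 154.6]
 [616.7  67.7]]
left -0.017 546.7 163.3
top 1.551 621.4 76.1
```

Emit:
{"op": "move_arm", "data": {"motion": [[0,0,0,0,-0.0017,0.06,0.02],[0,0,0,0,-0.0017,0.12,0.02],[0,0,0,0,-0.0017,0.155,0.02],[0,0,0,0,-0.0017,0.17,0.02],[0,0,0,0,-0.0017,0.176,0.02],[0,0,0,0,-0.0017,0.181,0.02],[0,0,0,0,-0.0017,0.181,0.02]]}}

```text
clock: 5.08
eef_pos: [530.5, 35.5, 19.1]
tcp_rot: [3.141, -0.001, 0.13]
contact_force: [0.6, 0.1, -0.9]
opening: 0.389
grasp_force: 40.6
```

Emit:
{"op": "move_arm", "data": {"motion": [[0,0,0,0,0,0.0012,0.02],[0,0,0,0,0,0.0012,0.045],[0,0,0,0,0,0.0012,0.052],[0,0,0,0,0,0.0012,0.052],[0,0,0,0,0,0.0012,0.052],[0,0,0,0,0,-0.02,0.052],[0,0,0,0,0,-0.08,0.06],[0,0,0,0,0,-0.14,0.085]]}}

```text
clock: 6.08
eef_pos: [529.3, 35.5, 159.5]
tcp_rot: [-3.142, 0.001, 0.13]
contact_force: [-0.1, -0.1, -0.2]
opening: 0.891
grasp_force: 0.0
```

Scaled: 0.13 rad / 6.2832 = 0.0207.

Emit:
{"op": "move_arm", "data": {"motion": [[0,0,0.0207,0.029,0.358,-0.06,0.085],[0,0,0.0207,0.029,0.358,-0.06,0.085],[0,0,0.0207,0.029,0.358,-0.06,0.085],[0,0,0.0207,0.029,0.358,-0.06,0.085],[0,0,0.0207,0.029,0.358,-0.06,0.085],[0,0,0.0207,0.029,0.358,-0.06,0.085],[0,0,0.0207,0.029,0.358,-0.06,0.085],[0,0,0.0207,0.029,0.358,-0.06,0.085]]}}

```text
clock: 7.08
eef_pos: [604.4, -315.1, 217.6]
tcp_rot: [-3.141, 0.001, -0.001]
contact_force: [0.5, -0.3, 0.1]
opening: 0.995
grasp_force: 0.0
```

```bash
python3 - <<'E'
from h import *
im,d,p=get('wrist'); save('w3.png',im); get('top')
s=sensors.sense();print(s['clock'],s['eef_pos'],s['tcp_rot'],s['opening'],s['grasp_force'],p['world_from_camera'][:3,3])
hsv=cv2.cvtColor(im,cv2.COLOR_RGB2HSV)
m=((hsv[...,1]>50)&(hsv[...,0]>18)&(hsv[...,0]<40)&(hsv[...,2]>80)).astype(np.uint8)
n,l,st,ce=cv2.connectedComponentsWithStats(m); print([(st[i].tolist(),ce[i].round()) for i in range(1,n) if st[i,4]>300])
E
```

```text
7.175 [ 604.58114763 -314.22164167  217.84909712] [-3.14076216e+00  9.48740983e-04  7.39367520e-04] 0.9953608207867597 0.0 [ 681.46716369 -314.02689995  359.72035378]
[([517, 12, 43, 50, 1336], array([538.,  35.])), ([518, 66, 42, 51, 1507], array([538.,  91.])), ([262, 155, 49, 48, 1771], array([286., 178.])), ([380, 237, 53, 49, 1630], array([411., 258.]))]
```

View pics/w3.png

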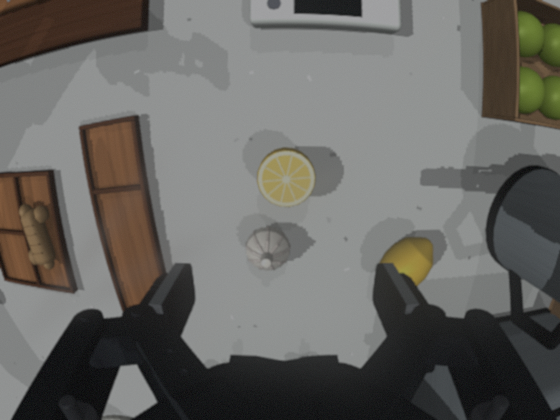

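The ginger sits in the long compartment at (38,238). The half lemon is at (286,178), and the garlic at (267,247) with its stalk at (266,262).

```bash
python3 - <<'E'
from h import *
uv=blob('wrist',(286,178),lambda h,s,v:(s>40)&(h>15)&(h<40)&(v>80),7); show('lemon','wrist',uv,40)
print('garlic body@20',onplane('wrist',[(267,249)],20),'stalk@57',onplane('wrist',[(266,262)],57))
# ginger from the fresh top view, in tray
br=lambda h,s,v:(s>70)&((h<22)|(h>170))&(v>25)
print(cv2.cvtColor(load('top')['im'],cv2.COLOR_RGB2HSV)[191,[255,262,282,286]])
save('crop2.png',cv2.resize(load('top')['im'][150:230,150:350],(800,320),interpolation=cv2.INTER_CUBIC))
E
```

```text
lemon 2660 bbox [257 148] [315 206] rect [ 611.5 -316.1] [58.6 60. ] 88.8 mean [ 612.5 -315.7] pca -0.496 circ [ 611.6 -315.7] 30.3
garlic body@20 [[ 523.41614 -294.45273]] stalk@57 [[ 525.60126 -295.22046]]
[[ 10  92  72]
 [ 11  96  74]
 [ 17 101 129]
 [ 16  96  93]]
```

Emit:
{"op": "move_arm", "data": {"motion": [[0,0,0,0.007,0.001,0.06,0.085],[0,0,0,0.007,0.001,0.12,0.085],[0,0,0,0.007,0.001,0.165,0.085],[0,0,0,0.007,0.001,0.19,0.085],[0,0,0,0.007,0.001,0.206,0.085],[0,0,0,0.007,0.001,0.206,0.085]]}}

```text
clock: 7.92
eef_pos: [611.5, -315.6, 11.6]
tcp_rot: [-3.141, 0.001, 0.001]
contact_force: [-0.7, -0.2, 0.6]
opening: 0.995
grasp_force: 0.0
```

Emit:
{"op": "move_arm", "data": {"motion": [[0,0,0,0,0,0,0.045],[0,0,0,0,0,0,0.045],[0,0,0,0,0,0,0.045],[0,0,0,0,0,0,0.045],[0,0,0,0,0,0,0.045]], "grip_force": 30}}

```text
clock: 8.55
eef_pos: [613.0, -317.1, 14.2]
tcp_rot: [3.141, -0.002, -0.0]
contact_force: [-0.3, 1.2, 7.1]
opening: 0.687
grasp_force: 32.6
```

View pics/crop2.png

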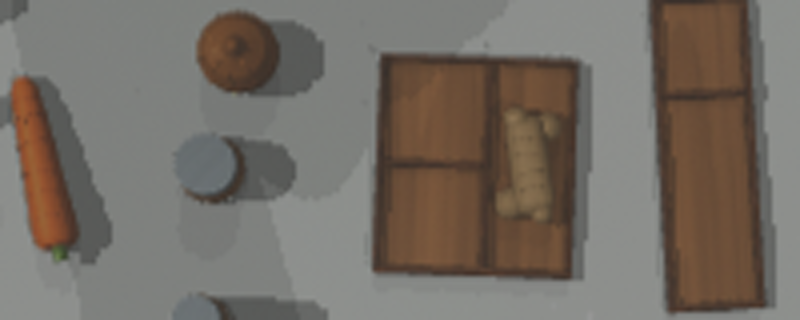

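Emit:
{"op": "move_arm", "data": {"motion": [[0,0,0,0,0,-0.05,0.045],[0,0,0,-0.035,-0.1,-0.1,0.045],[0,0,0,-0.035,-0.431,-0.1,0.045],[0,0,0,-0.035,-0.431,-0.1,0.045],[0,0,0,-0.035,-0.431,-0.1,0.045],[0,0,0,-0.035,-0.431,-0.1,0.045],[0,0,0,-0.035,-0.431,-0.1,0.045],[0,0,0,-0.035,-0.431,-0.1,0.045]]}}

```text
clock: 9.55
eef_pos: [577.4, 112.7, 113.2]
tcp_rot: [-3.141, -0.002, -0.0]
contact_force: [0.7, 0.6, -0.7]
opening: 0.686
grasp_force: 33.0
```

Emit:
{"op": "move_arm", "data": {"motion": [[0,0,0,0,0,0,0.045],[0,0,0,0,0,0,0.045]]}}

```text
clock: 9.8
eef_pos: [577.3, 110.7, 112.5]
tcp_rot: [3.141, -0.001, 0.001]
contact_force: [0.2, -0.3, -0.8]
opening: 0.687
grasp_force: 33.0
```

```bash
python3 - <<'E'
from h import *
im,d,p=get('wrist'); save('w4.png',im)
s=sensors.sense();print(s['clock'],s['eef_pos'],s['tcp_rot'],s['opening'],s['grasp_force'],s['contact_force'])
E
```

```text
9.85 [577.26083721 109.96300367 112.35521473] [ 3.14136482e+00 -3.61324356e-04 -4.14299828e-04] 0.6878165702247448 33.01215672399849 [-0.05893177 -0.7967418  -0.52956132]
```

View pics/w4.png

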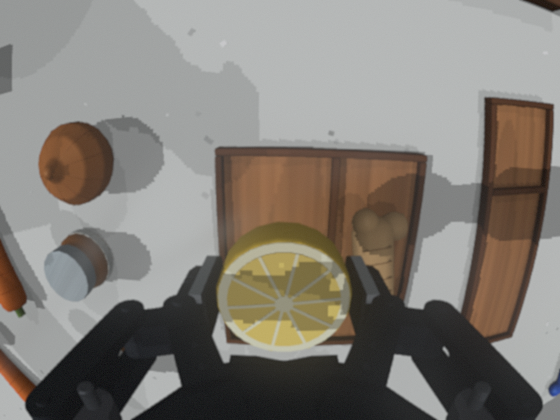

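The half lemon is held cut face up at (284,290), over the +x square compartment, which spans about (222,150)–(335,255).

Emit:
{"op": "move_arm", "data": {"motion": [[0,0,0,0,0,0.05,0.045],[0,0,0,0,0,0.05,0.045],[0,0,0,0,0,0.05,0.045]]}}

```text
clock: 10.22
eef_pos: [577.7, 109.7, 62.9]
tcp_rot: [3.142, -0.0, -0.002]
contact_force: [0.6, -0.6, -0.7]
opening: 0.691
grasp_force: 33.1
```

```bash
python3 - <<'E'
from h import *
for i in range(3):
    im,d,p=get('wrist'); s=sensors.sense();print(s['clock'],s['eef_pos'],s['qvel'].round(4),p['world_from_camera'][:3,3])
br=lambda h,s,v:(s>70)&((h<22)|(h>170))&(v>25)
im=load('wrist')['im']; save('w5.png',im)
E
```

```text
10.275 [578.20740557 110.0115328   63.47132678] [ 0.0053 -0.0105 -0.0039 -0.0001 -0.0053  0.0011] [654.59045532 110.86206576 205.10481836]
10.325 [578.41174318 110.25840527  63.69378154] [ 0.0062 -0.0045  0.0012  0.0006 -0.0066 -0.0002] [654.91764684 111.16578077 205.75846402]
10.375 [578.33952451 110.43099753  63.64951478] [ 0.0049  0.0009  0.0021 -0.0019 -0.0043  0.0019] [655.00264659 111.40644903 206.02107817]
```

View pics/w5.png

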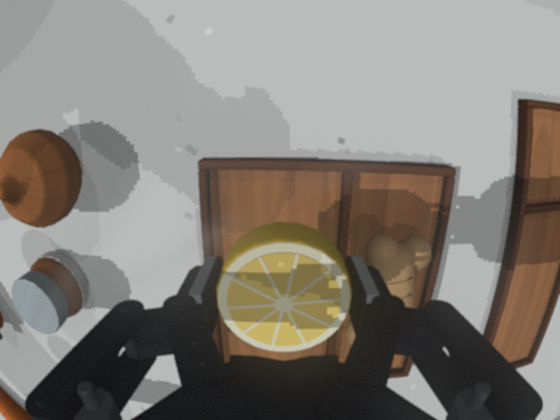

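```bash
python3 - <<'E'
from h import *
print(onplane('wrist',[(200,160),(347,170),(453,171),(204,230),(349,230),(441,250)],14))
E
```

```text
[[ 6.25041687e+02  1.62409515e+02]
 [ 6.18474731e+02  7.30026398e+01]
 [ 6.19689087e+02 -1.76779971e-01]
 [ 5.79462280e+02  1.63074982e+02]
 [ 5.79441162e+02  6.95433044e+01]
 [ 5.62917053e+02  1.07087046e-01]]
```

Emit:
{"op": "move_arm", "data": {"motion": [[0,0,0,-0.001,-0.005,0,0.045],[0,0,0,-0.001,-0.005,0.02,0.045],[0,0,0,-0.001,-0.005,0.035,0.045],[0,0,0,-0.001,-0.005,0.041,0.045],[0,0,0,-0.001,-0.005,0.043,0.045],[0,0,0,-0.001,-0.005,0.043,0.045]]}}

```text
clock: 11.12
eef_pos: [575.7, 115.7, 20.1]
tcp_rot: [3.142, 0.001, -0.0]
contact_force: [-6.2, -0.3, 13.5]
opening: 0.69
grasp_force: 34.2
```

Emit:
{"op": "move_arm", "data": {"motion": [[0,0,0,0,0,0,0.06],[0,0,0,0,0,0,0.068],[0,0,0,0,0,0,0.068],[0,0,0,0,0,0,0.068],[0,0,0,0,0,-0.02,0.068],[0,0,0,0,0,-0.08,0.068],[0,0,0,0,0,-0.14,0.085],[0,0,0,-0.05,-0.06,-0.18,0.085]]}}

```text
clock: 12.12
eef_pos: [543.9, 157.9, 192.8]
tcp_rot: [-3.14, -0.008, -0.004]
contact_force: [0.1, 1.5, -0.3]
opening: 0.993
grasp_force: 0.0
```

Emit:
{"op": "move_arm", "data": {"motion": [[0,0,0,-0.006,-0.124,0,0.085],[0,0,0,-0.006,-0.124,0,0.085],[0,0,0,-0.006,-0.124,0,0.085],[0,0,0,-0.006,-0.124,0,0.085],[0,0,0,-0.006,-0.124,0,0.085]]}}

```text
clock: 12.75
eef_pos: [534.7, 281.3, 187.9]
tcp_rot: [3.141, -0.0, -0.001]
contact_force: [-0.5, -0.1, -0.3]
opening: 0.992
grasp_force: 0.0
```

```bash
python3 - <<'E'
from h import *
im,d,p=get('wrist'); save('w6.png',im)
s=sensors.sense();print(s['clock'],s['eef_pos'],s['tcp_rot'],s['opening'],s['contact_force'])
E
```

```text
12.8 [534.79940069 281.14680706 187.84848297] [ 3.14141387e+00  1.65798341e-05 -1.70209985e-03] 0.9946551643392458 [ 0.70186299  0.33709266 -0.08721367]
```

View pics/w6.png

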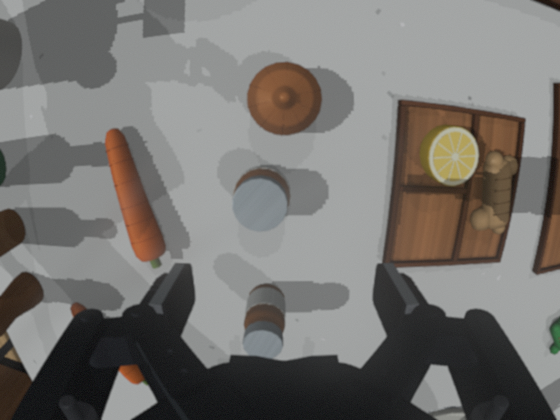

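The lemon is upright in its square at (452,156) with the ginger beside it. The squat jar's lid is at (261,204). The carrot runs from its tip at (114,133) to its crown at (152,252), and the onion is at (285,97).

```bash
python3 - <<'E'
from h import *
print('lid',onplane('wrist',[(261,204),(233,204),(289,204),(261,231)],48).round(1).tolist())
print('tall lid',onplane('wrist',[(263,338)],88).round(1).tolist())
uv=blob('wrist',(132,195),lambda h,s,v:(s>120)&(h<14)&(v>60)); show('carrot','wrist',uv,16)
print('lemon',onplane('wrist',[(455,155)],46))
E
```

```text
lid [[525.7000122070312, 303.0], [525.7999877929688, 328.70001220703125], [525.5999755859375, 277.6000061035156], [499.29998779296875, 303.6000061035156]]
tall lid [[404.20001220703125, 302.3999938964844]]
carrot 2849 bbox [105 130] [159 260] rect [524.8 446. ] [151.4  37.8] 8.6 mean [521.4 449.3] pca 0.195 circ [523.7 453.4] 75.7
lemon [[574.5874  116.58111]]
```

Emit:
{"op": "move_arm", "data": {"motion": [[0,0,0,-0.009,-0.021,0.05,0.085],[0,0,0,-0.009,-0.021,0.1,0.085],[0,0,0,-0.009,-0.021,0.14,0.085],[0,0,0,-0.009,-0.021,0.165,0.085],[0,0,0,-0.009,-0.021,0.174,0.085],[0,0,0,-0.009,-0.021,0.174,0.085]]}}

```text
clock: 13.55
eef_pos: [525.9, 302.8, 13.6]
tcp_rot: [3.141, 0.0, -0.001]
contact_force: [0.2, 0.1, -0.2]
opening: 0.995
grasp_force: 0.0
```

Emit:
{"op": "move_arm", "data": {"motion": [[0,0,0,0,0,0,0.045],[0,0,0,0,0,0,0.045],[0,0,0,0,0,0,0.045],[0,0,0,0,0,0,0.045],[0,0,0,0,0,0,0.045]], "grip_force": 45}}

```text
clock: 14.18
eef_pos: [526.4, 303.7, 15.3]
tcp_rot: [-3.141, -0.002, 0.0]
contact_force: [-0.6, -1.8, 10.0]
opening: 0.604
grasp_force: 42.0
```

Opening is 51.6 mm, narrower than the jar's 58 mm, so I'll check before lifting.

```bash
python3 - <<'E'
from h import *
im,d,p=get('wrist'); i2,_,_=get('scene')
a=cv2.resize(i2[130:230,300:420],(480,400),interpolation=cv2.INTER_CUBIC); b=cv2.resize(im[150:400,180:380],(320,400))
save('w7.png',np.hstack([a,b])); print(sensors.sense()['eef_pos'])
E
```

```text
[526.45140102 303.67829443  15.32968941]
```

View pics/w7.png

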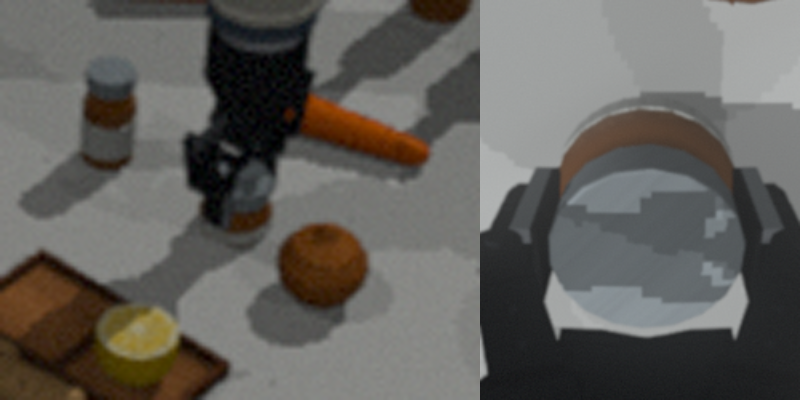

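The jar is upright and centred between the pads, at right panel (648,250). The pads hold its narrower lid, which explains the opening.

Emit:
{"op": "move_arm", "data": {"motion": [[0,0,0,0,0,-0.03,0.04],[0,0,0,0,0,-0.08,0.04],[0,0,0,-0.04,0.06,-0.1,0.04],[0,0,0,-0.04,0.12,-0.1,0.04],[0,0,0,-0.04,0.17,-0.1,0.04],[0,0,0,-0.04,0.186,-0.1,0.04],[0,0,0,-0.04,0.186,-0.1,0.04],[0,0,0,-0.04,0.186,-0.1,0.04]]}}

```text
clock: 15.28
eef_pos: [486.1, 118.4, 113.8]
tcp_rot: [-3.141, -0.001, 0.0]
contact_force: [-0.2, -0.2, -1.0]
opening: 0.6
grasp_force: 41.5
```

Emit:
{"op": "move_arm", "data": {"motion": [[0,0,0,0,0,0.05,0.04],[0,0,0,0,0,0.075,0.04],[0,0,0,0,0,0.08,0.04],[0,0,0,0,0,0.08,0.04]]}}

```text
clock: 15.78
eef_pos: [485.9, 118.2, 33.8]
tcp_rot: [-3.142, -0.0, 0.001]
contact_force: [-0.5, -0.3, -1.5]
opening: 0.604
grasp_force: 41.7
```

Emit:
{"op": "move_arm", "data": {"motion": [[0,0,0,0,0.001,0.008,0.04],[0,0,0,0,0.001,0.011,0.04],[0,0,0,0,0.001,0.013,0.04],[0,0,0,0,0.001,0.013,0.04]]}}

```text
clock: 16.27
eef_pos: [485.9, 116.4, 21.4]
tcp_rot: [-3.141, -0.001, -0.0]
contact_force: [-3.3, 0.0, 8.5]
opening: 0.603
grasp_force: 45.0
```

Emit:
{"op": "move_arm", "data": {"motion": [[0,0,0,0,0,0,0.06],[0,0,0,0,0,0,0.068],[0,0,0,0,0,0,0.068],[0,0,0,0,0,0,0.068],[0,0,0,0,0,-0.02,0.068],[0,0,0,0,0,-0.08,0.068],[0,0,0,0,0,-0.14,0.085],[0,0,0,0,-0.03,-0.17,0.085]]}}

```text
clock: 17.27
eef_pos: [486.7, 146.0, 193.8]
tcp_rot: [-3.141, -0.004, -0.002]
contact_force: [0.4, 0.1, -0.5]
opening: 1.001
grasp_force: 0.0
```

Scaled: -0.25 rad / 6.2832 = -0.0398.

Emit:
{"op": "move_arm", "data": {"motion": [[0,0,-0.0398,0.029,-0.283,0,0.085],[0,0,-0.0398,0.029,-0.283,0,0.085],[0,0,-0.0398,0.029,-0.283,0,0.085],[0,0,-0.0398,0.029,-0.283,0,0.085],[0,0,-0.0398,0.029,-0.283,0,0.085],[0,0,-0.0398,0.029,-0.283,0,0.085],[0,0,-0.0398,0.029,-0.283,0,0.085],[0,0,-0.0398,0.029,-0.283,0,0.085]]}}

```text
clock: 18.27
eef_pos: [514.7, 428.1, 190.6]
tcp_rot: [3.141, 0.0, 0.249]
contact_force: [-0.1, -0.4, 0.4]
opening: 1.001
grasp_force: 0.0
```

```bash
python3 - <<'E'
from h import *
im,d,p=get('wrist'); i2,_,_=get('top'); i3,_,_=get('scene')
s=sensors.sense();print(s['clock'],s['eef_pos'],s['tcp_rot'],s['opening'],s['contact_force'])
f=lambda x:cv2.resize(x,(400,300)); t=cv2.resize(i2[150:240,210:330],(400,300),interpolation=cv2.INTER_CUBIC)
save('w8.png',np.vstack([np.hstack([f(im),f(i2)]),np.hstack([t,f(i3)])]))
hsv=cv2.cvtColor(im,cv2.COLOR_RGB2HSV); m=((hsv[...,1]>140)&(hsv[...,0]<14)&(hsv[...,2]>60)).astype(np.uint8)
n,l,st,ce=cv2.connectedComponentsWithStats(m)
for i in range(1,n):
    if st[i,4]>1200:
        v,u=np.nonzero(l==i); show(str(ce[i].round()),'wrist',np.c_[u,v],16)
E
```

```text
18.425 [514.91199087 428.52241978 190.85120191] [-3.14154409e+00 -1.83923259e-04  2.48713301e-01] 0.9947913033706712 [ 0.5296224  -0.32997742  0.19016194]
[266. 151.] 2352 bbox [254  95] [280 205] rect [544.  453.1] [110.4  26. ] 12.9 mean [544.1 454.3] pca 0.213 circ [543.1 456.7] 55.6
[454. 123.] 2120 bbox [424  96] [479 154] rect [627.4 270.2] [70.5 57.8] 54.2 mean [627.5 270.9] pca 1.176 circ [624.3 273.4] 36.7
```

View pics/w8.png

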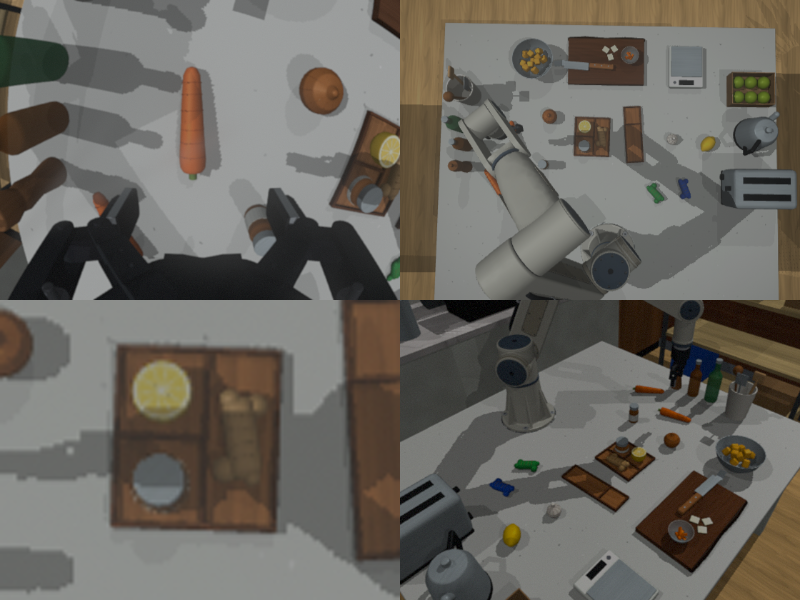

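Kit 1 is in place. The bottom-left crop shows the lemon at (161,390), jar at (158,480) and ginger at (240,435), each inside its compartment. The areas the arm hid before show no third carrot. In the wrist view the target carrot runs from tip (267,95) to crown (270,243) in full-resolution pixels.

```bash
python3 - <<'E'
from h import *
uv=blob('wrist',(267,150),lambda h,s,v:(s>95)&(h<14)&(v>60),5); show('carrot','wrist',uv,16)
X=onplane('wrist',uv,16); r=cv2.minAreaRect(X); a=np.deg2rad(r[2]); print(r)
print('stub',onplane('wrist',[(270,253),(267,95),(270,243)],16))
E
```

```text
carrot 4287 bbox [252  94] [286 243] rect [524.2 447.6] [153.4  35.6] 14.4 mean [521.1 446.6] pca 0.248 circ [524.2 447.4] 76.8
((524.1767578125, 447.58245849609375), (153.4468536376953, 35.556671142578125), 14.372664451599121)
stub [[438.5566  425.06982]
 [597.46063 466.6306 ]
 [450.05298 427.79254]]
```

Emit:
{"op": "move_arm", "data": {"motion": [[0,0,0,0.012,-0.016,0.05,0.085],[0,0,0,0.012,-0.016,0.1,0.085],[0,0,0,0.012,-0.016,0.145,0.085],[0,0,0,0.012,-0.016,0.173,0.085],[0,0,0,0.012,-0.016,0.183,0.085],[0,0,0,0.012,-0.016,0.183,0.085]]}}

```text
clock: 19.18
eef_pos: [522.5, 447.6, 7.7]
tcp_rot: [3.141, 0.0, 0.249]
contact_force: [-0.2, 0.2, 0.1]
opening: 1.0
grasp_force: 0.0
```

Emit:
{"op": "move_arm", "data": {"motion": [[0,0,0,0,0,0,0.02],[0,0,0,0,0,0,0.02],[0,0,0,0,0,0,0.02],[0,0,0,0,0,0,0.02],[0,0,0,0,0,0,0.02],[0,0,0,0,0,0,0.02]], "grip_force": 40}}

```text
clock: 19.92
eef_pos: [522.7, 448.2, 8.8]
tcp_rot: [-3.141, -0.001, 0.25]
contact_force: [-0.8, -1.0, 5.9]
opening: 0.365
grasp_force: 39.1
```

Scaled: 0.05 rad / 6.2832 = 0.008.

Emit:
{"op": "move_arm", "data": {"motion": [[0,0,0,0,0,-0.05,0.02],[0,0,0,0,0,-0.1,0.02],[0,0,0,-0.01,0.03,-0.14,0.02],[0,0,0.008,-0.022,0.08,-0.14,0.02],[0,0,0.0143,-0.036,0.13,-0.14,0.02],[0,0,0.0207,-0.05,0.18,-0.14,0.02],[0,0,0.0286,-0.064,0.23,-0.14,0.02],[0,0,0.0286,-0.07,0.25,-0.14,0.02]]}}

```text
clock: 20.92
eef_pos: [515.8, 186.0, 147.7]
tcp_rot: [3.141, 0.0, 0.068]
contact_force: [0.1, 0.8, -1.2]
opening: 0.361
grasp_force: 40.5
```

Emit:
{"op": "move_arm", "data": {"motion": [[0,0,0,-0.004,0.05,0,0.02],[0,0,0,-0.009,0.1,0,0.02],[0,0,0,-0.014,0.15,0,0.02],[0,0,0,-0.018,0.2,0,0.02],[0,0,0,-0.023,0.25,0,0.02],[0,0,0,-0.027,0.3,0,0.02],[0,0,0,-0.027,0.3,0,0.02],[0,0,0,-0.027,0.3,0,0.02]]}}

```text
clock: 21.92
eef_pos: [510.5, -112.5, 147.6]
tcp_rot: [-3.141, -0.0, 0.069]
contact_force: [0.9, 0.0, -1.4]
opening: 0.36
grasp_force: 40.5
```

```bash
python3 - <<'E'
from h import *
im,d,p=get('wrist'); save('w9.png',im)
s=sensors.sense();print(s['clock'],s['eef_pos'],s['tcp_rot'],s['opening'],s['contact_force'])
E
```

```text
21.975 [ 510.39533137 -112.03436313  147.53940908] [-3.14118192e+00  2.52245990e-05  7.03260832e-02] 0.3655037107936301 [ 0.47781561 -0.08333329 -1.93117591]
```

View pics/w9.png

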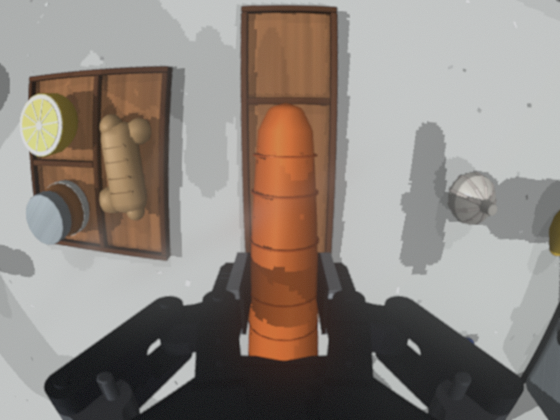

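The carrot is held over tray_two. The tray's outer edges are at u≈242 and 337, its top edge at v≈8, and the divider at (289,101). Garlic is at (473,197).

```bash
python3 - <<'E'
from h import *
im=load('wrist')['im']; print(im[200,[228,234,238,240,242,244,246,250]].sum(1),im[200,[328,330,332,334,336,338,340,344]].sum(1))
print(onplane('wrist',[(243,8),(336,9),(242,101),(289,101),(337,101),(241,200),(335,200),(289,8)],14).round(1).tolist())
print('tip@140',onplane('wrist',[(287,104)],149+8),'garlic',onplane('wrist',[(471,199)],20))
E
```

```text
[583 580 574 526 437 271 259 263] [223 246 249 340 424 424 423 464]
[[672.9000244140625, -65.80000305175781], [678.0, -143.8000030517578], [591.0, -70.69999694824219], [593.2000122070312, -109.9000015258789], [596.7999877929688, -150.1999969482422], [504.3999938964844, -73.5999984741211], [510.20001220703125, -157.10000610351562], [674.7000122070312, -104.30000305175781]]
tip@140 [[ 588.8078  -107.15713]] garlic [[ 523.1478  -292.91708]]
```

Emit:
{"op": "move_arm", "data": {"motion": [[0,0,0,-0.003,0.003,0.04,0.02],[0,0,0,-0.003,0.003,0.08,0.02],[0,0,0,-0.003,0.003,0.11,0.02],[0,0,0,-0.003,0.003,0.122,0.02],[0,0,0,-0.003,0.003,0.129,0.02],[0,0,0,-0.003,0.003,0.132,0.02],[0,0,0,-0.003,0.003,0.132,0.02]]}}

```text
clock: 22.85
eef_pos: [508.0, -116.1, 16.2]
tcp_rot: [3.141, -0.001, 0.07]
contact_force: [-0.1, 0.5, -1.3]
opening: 0.36
grasp_force: 40.5
```

Emit:
{"op": "move_arm", "data": {"motion": [[0,0,0,0,0,0.0015,0.02],[0,0,0,0,0,0.0015,0.04],[0,0,0,0,0,0.0015,0.04],[0,0,0,0,0,0.0015,0.04],[0,0,0,0,0,-0.02,0.045],[0,0,0,0,0,-0.08,0.085],[0,0,0,0,0.03,-0.13,0.085],[0,0,0,0.002,0.08,-0.13,0.085]]}}

```text
clock: 23.85
eef_pos: [517.8, -196.6, 150.0]
tcp_rot: [3.139, -0.007, 0.072]
contact_force: [0.9, 0.6, -0.4]
opening: 0.997
grasp_force: 0.0
```

Emit:
{"op": "move_arm", "data": {"motion": [[0,0,0,0.002,0.05,0,0.085],[0,0,0,0.002,0.099,0,0.085],[0,0,0,0.002,0.099,0,0.085],[0,0,0,0.002,0.099,0,0.085]]}}

```text
clock: 24.35
eef_pos: [523.5, -293.9, 145.2]
tcp_rot: [-3.141, 0.001, 0.069]
contact_force: [-0.1, -0.3, 0.4]
opening: 0.999
grasp_force: 0.0
```

```bash
python3 - <<'E'
from h import *
im,d,p=get('wrist'); save('w10.png',im); z=d
s=sensors.sense();print(s['clock'],s['eef_pos'],s['tcp_rot'],s['opening'],s['contact_force'])
# garlic: unsaturated bright blob with local texture -> use depth: points above 12 mm near the expected place
v,u=np.indices(d.shape); uv=np.c_[u.ravel(),v.ravel()]; o,r=rays('wrist',uv); T=load('wrist')['T']; fwd=T[:3,2]
P=o+r*d.ravel()[:,None]
k=(d.ravel()>0)&(np.hypot(P[:,0]-524.5,P[:,1]+294)<45)&(P[:,2]>12)&(P[:,2]<70)
X=P[k]; print(k.sum(),X.min(0).round(1),X.max(0).round(1))
for lo,hi in((12,22),(22,32),(50,60)):
    Y=X[(X[:,2]>lo)&(X[:,2]<hi)]
    if len(Y)>5: print(lo,cv2.minEnclosingCircle(Y[:,:2].astype(np.float32)))
E
```

```text
24.4 [ 523.5726411  -293.36971338  145.2593654 ] [-3.14076250e+00  7.53531207e-04  6.99507656e-02] 0.99702984591852 [-0.19849598 -0.57797554 -0.01969181]
2783 [ 499.5 -321.1   15.4] [ 550.  -269.3   57.8]
12 ((527.6666259765625, -295.1103515625), 25.96984100341797)
22 ((524.3788452148438, -294.6842956542969), 25.58755874633789)
50 ((524.7374267578125, -294.85321044921875), 6.065614223480225)
```

Emit:
{"op": "move_arm", "data": {"motion": [[0,0,0,0.001,0.001,0.045,0.085],[0,0,0,0.001,0.001,0.085,0.085],[0,0,0,0.001,0.001,0.115,0.085],[0,0,0,0.001,0.001,0.13,0.085],[0,0,0,0.001,0.001,0.137,0.085],[0,0,0,0.001,0.001,0.137,0.085]]}}

```text
clock: 25.15
eef_pos: [525.4, -295.1, 9.0]
tcp_rot: [3.141, -0.0, 0.07]
contact_force: [-0.1, 0.4, 0.6]
opening: 0.995
grasp_force: 0.0
```

Emit:
{"op": "move_arm", "data": {"motion": [[0,0,0,0,0,0,0.04],[0,0,0,0,0,0,0.04],[0,0,0,0,0,0,0.04],[0,0,0,0,0,0,0.04],[0,0,0,0,0,0,0.04]], "grip_force": 30}}

```text
clock: 25.78
eef_pos: [525.6, -295.5, 9.8]
tcp_rot: [3.141, -0.001, 0.07]
contact_force: [-1.4, 0.5, 6.8]
opening: 0.578
grasp_force: 30.0
```

Emit:
{"op": "move_arm", "data": {"motion": [[0,0,0,0,0,-0.01,0.04],[0,0,0,0,0,-0.03,0.04],[0,0,0,0,0,-0.06,0.04],[0,0,0,0,0,-0.09,0.04],[0,0,0,0,0,-0.09,0.04]]}}

```text
clock: 26.4
eef_pos: [526.9, -296.3, 102.2]
tcp_rot: [3.138, -0.005, 0.07]
contact_force: [-0.5, 0.7, -1.1]
opening: 0.577
grasp_force: 31.4
```

Emit:
{"op": "move_arm", "data": {"motion": [[0,0,0,0.024,-0.036,0,0.04],[0,0,0,0.048,-0.072,0,0.04],[0,0,0,0.073,-0.108,0,0.04],[0,0,0,0.097,-0.144,0,0.04],[0,0,0,0.121,-0.18,0,0.04],[0,0,0,0.121,-0.18,0,0.04],[0,0,0,0.121,-0.18,0,0.04]]}}

```text
clock: 27.28
eef_pos: [632.4, -107.4, 98.0]
tcp_rot: [3.142, 0.001, 0.07]
contact_force: [-0.3, -0.8, -0.4]
opening: 0.579
grasp_force: 31.4
```

```bash
python3 - <<'E'
from h import *
im,d,p=get('wrist'); i2,_,_=get('scene')
s=sensors.sense();print(s['clock'],s['eef_pos'],s['tcp_rot'],s['opening'],s['contact_force'],s['grasp_force'])
save('w11.png',np.hstack([cv2.resize(im,(400,300)),cv2.resize(i2[180:300,200:360],(400,300),interpolation=cv2.INTER_CUBIC)]))
E
```

```text
27.375 [ 632.39836257 -108.17890819   98.2853876 ] [3.14156996e+00 8.48503936e-04 6.89059281e-02] 0.5805881379311602 [ 0.66255278 -0.27510856 -0.74402726] 31.442013175863508
```

View pics/w11.png

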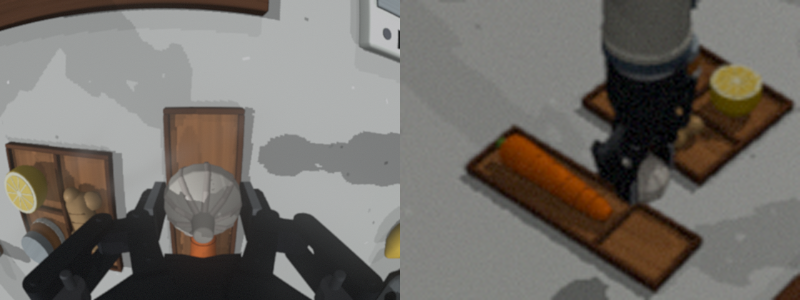

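The carrot lies in the long compartment at (555,175) in the right panel, and the garlic hangs upright over the short one at (202,200) in the left panel.

Emit:
{"op": "move_arm", "data": {"motion": [[0,0,0,0.001,0,0.03,0.04],[0,0,0,0.001,0,0.055,0.04],[0,0,0,0.001,0,0.07,0.04],[0,0,0,0.001,0,0.077,0.04],[0,0,0,0.001,0,0.081,0.04],[0,0,0,0.001,0,0.081,0.04]]}}

```text
clock: 28.12
eef_pos: [634.5, -107.3, 17.9]
tcp_rot: [3.141, -0.0, 0.07]
contact_force: [0.0, 0.3, -1.0]
opening: 0.58
grasp_force: 31.4
```

Emit:
{"op": "move_arm", "data": {"motion": [[0,0,0,0,0,0.001,0.04],[0,0,0,0,0,0.002,0.04],[0,0,0,0,0,0.0025,0.04],[0,0,0,0,0,0.0025,0.04]]}}

```text
clock: 28.62
eef_pos: [634.6, -107.2, 15.8]
tcp_rot: [3.141, -0.001, 0.07]
contact_force: [-1.6, 1.0, 6.1]
opening: 0.579
grasp_force: 31.9
```

Emit:
{"op": "move_arm", "data": {"motion": [[0,0,0,0,0,0,0.055],[0,0,0,0,0,0,0.064],[0,0,0,0,0,0,0.066],[0,0,0,0,0,0,0.066],[0,0,0,0,0,-0.02,0.07],[0,0,0,0,0,-0.07,0.085],[0,0,0,0,0,-0.13,0.085],[0,0,0,0,0,-0.18,0.085]]}}

```text
clock: 29.62
eef_pos: [634.6, -107.3, 199.0]
tcp_rot: [3.141, -0.002, 0.07]
contact_force: [0.6, -0.6, 0.2]
opening: 0.996
grasp_force: 0.0
```

Emit:
{"op": "move_arm", "data": {"motion": [[0,0,0,-0.05,0,0,0.085],[0,0,0,-0.1,0,0,0.085],[0,0,0,-0.1,0,0,0.085],[0,0,0,-0.1,0,0,0.085],[0,0,0,-0.1,0,0,0.085]]}}

```text
clock: 30.25
eef_pos: [535.7, -114.2, 195.6]
tcp_rot: [3.141, -0.001, 0.07]
contact_force: [0.6, -0.3, -0.0]
opening: 0.995
grasp_force: 0.0
```

```bash
python3 - <<'E'
from h import *
im,d,p=get('wrist')
s=sensors.sense();print(s['clock'],s['eef_pos'],s['opening'],s['contact_force'])
v,u=np.indices(d.shape); o,r=rays('wrist',np.c_[u.ravel(),v.ravel()]); P=o+r*d.ravel()[:,None]; ok=(d.ravel()>0)
hs=cv2.cvtColor(im,cv2.COLOR_RGB2HSV).reshape(-1,3)
def rep(n,c,rad,lo,hi,extra=True):
    k=ok&(np.hypot(P[:,0]-c[0],P[:,1]-c[1])<rad)&(P[:,2]>lo)&(P[:,2]<hi)&extra; X=P[k]
    if len(X)<5: print(n,'few');return
    rc=cv2.minAreaRect(X[:,:2].astype(np.float32)); print(n,len(X),np.round(rc[0],1),np.round(rc[1],1),round(rc[2],1),'z98',np.percentile(X[:,2],98).round(1))
rep('garlic body',(634,-107),45,20,40); rep('garlic stalk',(634,-107),45,52,75)
rep('carrot',(503,-116),95,12,60,(hs[:,0]<14)&(hs[:,1]>150))
rep('lemon',(576,115),45,35,60); rep('jar',(486,117),45,45,70); rep('ginger',(530,35),60,20,50)
E
```

```text
30.3 [ 535.53718665 -114.15605186  195.3460273 ] 0.9954290927627047 [ 0.75802553 -0.25845166  0.2642108 ]
garlic body 995 [ 632.6 -106.1] [50.3 50.6] 84.9 z98 39.9
garlic stalk 177 [ 632.7 -106.1] [11.7 12.9] 3.7 z98 63.2
carrot 3616 [ 513.9 -113.6] [144.7  32.3] 3.7 z98 43.8
lemon 2048 [573.7 115.8] [59.2 58.5] 36.8 z98 48.1
jar 1343 [484.7 116.8] [51.  50.7] 52.2 z98 55.0
ginger 2851 [531.3  37.1] [48.1 95.1] 85.2 z98 34.6
```

```bash
python3 - <<'E'
from h import *
d=load('wrist')['d']; im=load('wrist')['im']
v,u=np.indices(d.shape); o,r=rays('wrist',np.c_[u.ravel(),v.ravel()]); P=o+r*d.ravel()[:,None]
hs=cv2.cvtColor(im,cv2.COLOR_RGB2HSV).reshape(-1,3)
k=(np.hypot(P[:,0]-503,P[:,1]+116)<100)&(P[:,2]>8)&(P[:,2]<60)&(hs[:,0]<14)&(hs[:,1]>150); X=P[k]; print(X.min(0),X.max(0))
for a in range(420,600,20):
    Y=X[abs(X[:,0]-a)<4]
    if len(Y): print(a,Y[:,1].min().round(),Y[:,1].max().round(),np.percentile(Y[:,2],97).round(1))
g=(np.hypot(P[:,0]-425,P[:,1]+120)<30)&(hs[:,0]>28)&(hs[:,0]<80)&(hs[:,1]>80); print('stub',g.sum(),P[g].min(0) if g.any() else '',P[g].max(0) if g.any() else '')
# divider near centreline
c=(abs(P[:,1]+110)<22)&(P[:,0]>584)&(P[:,0]<604)
for a in range(585,604,2):
    Y=P[c&(abs(P[:,0]-a)<1)]; print(a,len(Y),np.median(Y[:,2]).round(1),end=' | ')
E
```

```text
[ 441.34487578 -133.16760997   19.34476036] [586.12593899 -99.55870478  45.36693821]
440 -125.0 -106.0 42.5
460 -133.0 -101.0 44.6
480 -132.0 -101.0 41.8
500 -130.0 -101.0 39.2
520 -127.0 -101.0 37.1
540 -125.0 -100.0 34.5
560 -124.0 -100.0 32.2
580 -120.0 -101.0 28.6
stub 45 [ 426.89185702 -123.12291688   29.39720198] [ 434.78701168 -115.18691115   33.11086673]
585 101 6.0 | 587 87 5.9 | 589 78 5.6 | 591 74 12.4 | 593 84 13.4 | 595 92 13.4 | 597 94 9.0 | 599 88 5.8 | 601 83 5.7 | 603 84 5.6 |
```

```bash
python3 - <<'E'
from h import *
get('scene'); get('top')
for n in('scene','top'):
    im,P,d=cloud(n); hs=cv2.cvtColor(im,cv2.COLOR_RGB2HSV)
    for nm,c,yaw,base in(('kit',(503,-116),.068,6),('other',(308,526),.68,0)):
        k=(np.hypot(P[...,0]-c[0],P[...,1]-c[1])<95)&(P[...,2]>8)&(P[...,2]<60)&(hs[...,0]<14)&(hs[...,1]>(170 if nm=='kit' else 120))
        X=P[k]
        if len(X)<30: print(n,nm,'hidden');continue
        a=np.array([np.cos(yaw),np.sin(yaw)]); t=(X[:,:2]-c)@a; t0=t.max()
        print(n,nm,len(X),'len',np.ptp(t).round(),[(s,round(float(np.percentile(X[abs(t-t0+s)<6,2],92))-base,1)) for s in(10,30,50,70,90,110,130,145) if (abs(t-t0+s)<6).sum()>3])
E
```

```text
scene kit 642 len 179.0 [(10, 19.6), (30, 24.7), (50, 27.8), (70, 30.3), (90, 32.1), (110, 34.5), (130, 37.7), (145, 37.3)]
scene other 265 len 146.0 [(10, 21.2), (30, 27.1), (50, 26.1), (70, 27.8), (90, 31.8), (110, 33.1), (130, 35.7), (145, 38.2)]
top kit 60 len 58.0 [(10, 33.4), (30, 34.9), (50, 40.7)]
top other 312 len 143.0 [(10, 26.3), (30, 29.6), (50, 32.3), (70, 34.5), (90, 35.9), (110, 42.2), (130, 41.8), (145, 41.0)]
```

The kit carrot's height profile matches the untouched carrot on the table, so it lies flat on its floor. Everything is in place and the robot touches nothing.

```bash
python3 -c "
from rig import order
print(order.sign_off())"
```

```text
the job is handed in; nothing more can be done
None
```

Both kits are made up and the job is handed in at about 30 s of the 128 s allowed; my last depth check showed all five items sitting in their compartments, though the sign-off returned no verdict.

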